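# Slide the wash-trough cover home and lock it

### The arm

A 6-joint arm with a two-finger parallel gripper is mounted at the origin on the work surface. World frame = base frame: x ahead of the robot, y to its left, z up, the work surface at z = 0. Lengths are in m, angles in rad, forces in N, time in s.
With the tool pointing down it reaches from about 0.3 to 0.775 m from the base axis. Payload 14.6 kg.
Tool frame: the origin (TCP) lies at the very end of the fingers, on their centre line; the grasp point (between the pads) lies ctrl.tcp_to_grasp behind it (ctrl.tcp_to_grasp is the distance from the TCP to the grasp point, in m); z points along the fingers, x is the direction in which the jaws open and shut, and the axes are right-handed (so a half turn about z gives the same grasp; the last joint's range is limited). The gripper opens to 94 mm and grips with 3 to 60 N. Pads are 16 mm wide; open, the fingers measure 119 mm over their backs; the gripper's body (75 mm by 177 mm) begins 78 mm behind the grasp point.
Start: joints at [-1.364, 0.3, 1.521, -0, 1.321, -0.067], TCP at [0.149, -0.53, 0.205] pointing down, gripper open.
Joint ranges: [-3.03, 3.03], [-0.79, 2.21], [0.23, 2.52], [-1.04, 4.18], [0, 3.07], [-2.55, 2.55]. Speed limits (rad/s): [2.22, 2.22, 2.57, 3.14, 3.14, 3.14].

### API

Orientations are given as a 3x3 rotation matrix whose columns are the frame's x, y, z axes.
In Python, from workcell import ctrl gives the robot as it stands.
- The arm moves only by the shell command python3 -m pendant 'ROWS'. ROWS is a JSON object of lists of equal length, an entry for each row: "slide": the shift along the tool's x, y, z in cm, a list of three; "angular": the turn, a rotation vector about the tool's x, y, z in rad, a list of three; "grip": the closure, from 0 (fully open) to 1 (shut). In form: {"slide": [[dx, dy, dz], ...], "angular": [[rx, ry, rz], ...], "grip": [grip, ...]}. A call has 1 to 10 rows; each row shifts and turns the commanded pose from where the row before left it, along the tool's axes as they then stand; what a row does not reach is not made up. A row lasts 1/8 s, in which the tool goes at most 62.5 mm and 10.7 degrees, less where a joint would pass 70% of its speed; a pose out of reach is approached as far as the arm can. A call is refused whole if a number of a shift passes 6.25 or a number of a turn 0.188, either way. A call with a gripper value outside its range is refused whole. The fingers move at their own pace and stop on an object; the grip force is fixed at half the most. Time passes only in rows, so rows that do not move let the fingers close. It gives the time, the measured TCP pose, the force and the opening at its end, in the units of the state.
- ctrl.observe(): the state, without advancing time (a new reading comes with each control period).
- ctrl.capture(name): name is "scene" or "side" or "wrist"; returns (picture, depth): 400x640x3 uint8, red, green, blue; 400x640 float32, m along the optical axis (not along the pixel's ray), 0 where there is no reading.
- ctrl.camera_info(name): a dict with "camera_matrix" (3x3 intrinsics, pixels), "distortion" ([k1, k2, p1, p2, k3] as OpenCV has them; the pictures are not rectified), "cam_to_world" (4x4, takes a point from camera to world coordinates). Camera axes: x right, y down, z forward; pixel columns grow to the right and rows downward; lengths in m; the calibration is good to about 2 mm. A picture is of the moment at which its call begins: read the wrist's pose just before it. camera_info takes no time and is no camera call; for the wrist camera it gives the pose at the moment of the call.
- ctrl.sign_off(): hands the job in, once; it reports no verdict.
Trained networks look in the newest picture that a camera, given by its name, has taken for a name from the list of things; names that differ only in an ending like _2 or _b are one class to them, and where a whole thing is asked for, a point or a joint stands for the part that bears it (a point fixed in the world has none). Each returns a list of dicts, best first, with "confidence" (0 to 1); they miss things now and then, are a little off and sometimes report something else, mostly with a low value. They report only what shows in the picture. A call takes as long as a camera call. They do not tell look-alikes from the thing itself.
- ctrl.cut_out(camera, name): "pixels" (400x640 bool, what is visible of it) and "box" ([centre column, centre row, width, height] in pixels, round what is visible of it).
- ctrl.place_of(camera, name): "location" ([column, row] in pixels: a listed point, or the origin of a listed thing).
The state is a dict: "time": time; "qpos": joint angles; "dq": joint speeds; "joint_torque": joint torques, N m; "eef_pos": TCP position; "tool_rot": TCP orientation; "wrist_force": force on the tool from outside, world axes, zero at the start; "ft_torque": the same for the moment, N m; "width": opening from 0.0 (shut) to 1.0 (fully open).
Only numpy, scipy, OpenCV 4.12 (cv2) and the standard library are available. Lean on these libraries where they do the work, as an engineer would, in place of code of your own. Each camera call takes 0.05 s, during which the arm holds its last target.

### The job

Push the grey cover board along the rails of the wash trough, towards the end with the steel catch, until you feel it drop down into its locating notches and lie flat. Then, with a fingertip, push the catch round by its upright post until it points straight back over the board. Do not lift the board off its rails, and leave the bottle, glass dish and tripod where they stand.

Things in the scene. Friction and masses are not known exactly. Their poses are not given: they have to be found in the camera images.
- trough: Fixed white wash trough, open on top (all sizes in mm). Origin: underside, centre line; spans x -172 to 175, y -112 to 112. Its +x is the way the board slides. Steel rails at |y| 70 to 102, tops at height 40; between them open down to 8, with only a 20 high sill at the -x end, so fingers fit there behind the board. Side lips 50 high guide the board. End block (x 137 to 175) 44 high.
- cover: Loose grey plastic board (sizes in mm), 0.3 to 0.55 kg, 140 (x, along the rails) by 200 (y), slab 10 thick on four feet 8 high. Origin: its centre in plan, level with the feet's undersides; slab spans z 8 to 18. Axes as the trough's. Sliding on its feet its origin is 40 above the bench (board top 58). Sliding takes under 6 N. 2 side play.
- seat (a point): Where the cover's origin lies once its feet have dropped into the four rail notches: trough frame x 55, y 0, z 32 mm. All four drop at once, by 8, after 85 to 145 of travel; the board's top is then 50 above the bench, the slab lies on the rails, and the notch walls stop it (4 play each way).
- catch (a joint): Flat steel bar (mm: 18 wide, 74 long, 53 to 61 above the bench) on a vertical pivot on the end block. Rad: 0 = points to the trough's +y; pi/2 = to its -x, straight over the board; grows anticlockwise from above; stops at -0.5 and 1.6; starts -0.4 to 0.1. Stays where left, about 1 N at the post turns it. Passes 3 above a dropped board; blocked by one not dropped.
- catch_pivot (a point): Point on the catch's pivot axis, at the top of the arm (61 above the bench; trough frame x = 157, y = 0; mm).
- catch_post (a point): Middle of the upright steel post on the catch's arm, 55 mm from the pivot axis; post 12 in diameter, from 61 to 95 above the bench (this point at 78). Push it sideways.
- bottle: Bystander: reagent bottle with a blue cap, 64 mm across, 125 mm high. Origin: centre of its underside.
- dish: Bystander: shallow glass dish, 90 mm across, 16 mm high. Origin: centre of its underside.
- tripod: Bystander: dark steel tripod, about 118 mm across its feet, 130 mm high. Origin: centre, at bench level.
Not all that is in view belongs to the job. Of the things shaped like the cover, the grey one is meant.

How it is judged:
On the way:
1. the board has dropped into its notches while the catch is still clear of it (z of cover in the frame of trough between 0.029 and 0.0345 m and x of cover in the frame of trough between 0.048 and 0.062 m and angle between cover's own z axis and vertical below 0.03 rad and value of joint catch below 0.5 rad), for 0.2 s.
At the end, for the whole second after the job is handed in: The board lies flat in its notches (origin within 7 mm of the seat along the rails and below 34.5 mm, tilt under 0.03 rad), the catch is turned to at least 1.3 rad, and all is at rest (z of cover in the frame of trough between 0.029 and 0.0345 m and x of cover in the frame of trough between 0.048 and 0.062 m and angle between cover's own z axis and vertical below 0.03 rad and value of joint catch above 1.3 rad and linear speed of cover below 0.01 m/s and velocity of joint catch below 0.05 rad/s); the robot touches nothing.
It fails at once if the board was lifted off its rails (more than 6 mm) or tipped up (z of cover in the frame of trough above 0.046 m or angle between cover's own z axis and vertical above 0.15 rad).
It fails at once if a bystander was moved more than 20 mm or knocked over (distance of any of bottle, dish, tripod from where it was at the start of the episode above 0.02 m or angle between any of bottle, dish, tripod's own z axis and vertical above 0.3 rad).
It also fails if it takes over 51 s, if anything falls off the work surface, if the arm or the gripper's body presses on something with over 40 N, if the wrist force passes 120 N, or if a joint passes its speed limit or range.

## Working session

There is one attempt and no reset: what is moved stays moved. The work goes in short steps, Python scripts to look and compute and a shell command to move; the robot and the scene stay as the last step left them, time stands still between calls to the robot, and variables do not carry over. Pictures are saved under pics/ and viewed, and the job is handed in when it is done.

```bash
mkdir -p pics; ls
python3 - <<'E'
from workcell import ctrl
import cv2,numpy as np
s=ctrl.observe();print(s['time'],s['eef_pos'],s['tool_rot'],s['width'],ctrl.tcp_to_grasp)
for n in ['scene','side','wrist']:
    p,d=ctrl.capture(n);cv2.imwrite(f'pics/{n}0.png',p[:,:,::-1]);np.save(f'pics/{n}0.npy',d)
    i=ctrl.camera_info(n);print(n,i['cam_to_world'].round(3).tolist() if hasattr(i['cam_to_world'],'round') else i['cam_to_world'])
E
```

```text
pics
0.0 [ 0.14865789 -0.52926953  0.20490257] [[ 2.70424722e-01 -9.62741093e-01 -2.38645834e-04]
 [-9.62740467e-01 -2.70424819e-01  1.09977417e-03]
 [-1.12333354e-03 -6.76521221e-05 -9.99999367e-01]] 1.0000421612127557 0.0188
scene [[0.217, 0.835, -0.506, 1.034], [0.976, -0.187, 0.111, -0.183], [-0.002, -0.518, -0.855, 0.756], [0.0, 0.0, 0.0, 1.0]]
side [[0.983, -0.118, 0.138, 0.428], [-0.18, -0.72, 0.67, -0.948], [0.02, -0.684, -0.729, 1.033], [0.0, 0.0, 0.0, 1.0]]
wrist [[0.27, -0.922, -0.276, 0.23], [-0.963, -0.26, -0.076, -0.507], [-0.002, 0.286, -0.958, 0.385], [0.0, 0.0, 0.0, 1.0]]
```

View pics/scene0.png

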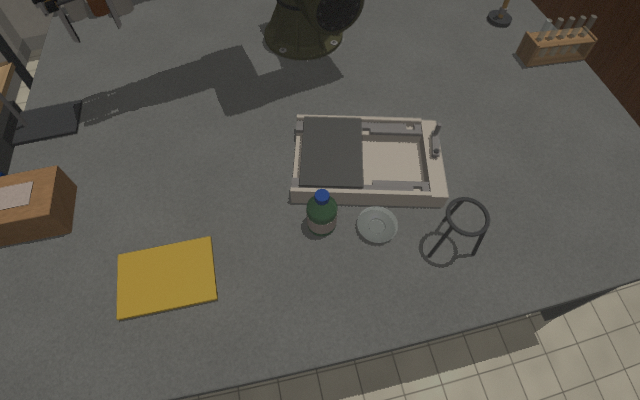

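View pics/side0.png

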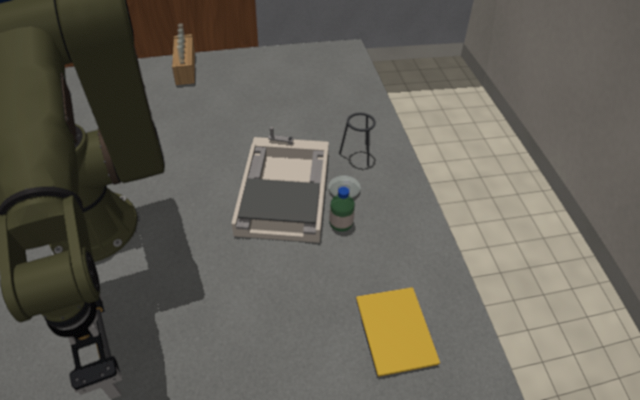

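The grey board lies on the trough at scene (331,152) and side (280,201). The look-alike is the yellow board at scene (167,277). The catch is at scene (436,140) and the post beside it. The bottle (321,212), dish (377,225) and tripod (465,225) stand on the far-x side of the trough. I'll measure these next.

```bash
cat > h.py <<'E'
from workcell import ctrl
import cv2,numpy as np
def ray(cam,uv):
    i=ctrl.camera_info(cam);K=np.array(i['camera_matrix'],float);D=np.array(i['distortion'],float);T=np.array(i['cam_to_world'])
    n=cv2.undistortPoints(np.array(uv,float).reshape(-1,1,2),K,D).reshape(-1,2)
    r=np.c_[n,np.ones(len(n))]
    return T[:3,3],r@T[:3,:3].T,r,T
def at_z(cam,uv,z):
    o,r,_,_=ray(cam,uv); t=(z-o[2])/r[:,2]; return o+r*t[:,None]
def cloud(cam,mask,d):
    v,u=np.nonzero(mask&(d>0)); o,r,_,_=ray(cam,np.c_[u,v]); return o+r*d[v,u][:,None]
def proj(cam,P):
    i=ctrl.camera_info(cam);T=np.linalg.inv(np.array(i['cam_to_world']))
    P=np.atleast_2d(P)@T[:3,:3].T+T[:3,3]
    return cv2.projectPoints(P,np.zeros(3),np.zeros(3),np.array(i['camera_matrix'],float),np.array(i['distortion'],float))[0].reshape(-1,2)
E
python3 - <<'E'
from h import *
for cam in ['scene','side']:
    p,d=ctrl.capture(cam)
    for n,z in [('cover',.04),('trough',0),('catch_pivot',.061),('catch_post',.078),('bottle',0),('dish',0),('tripod',0),('seat',.032)]:
        for r in ctrl.place_of(cam,n)[:2]:
            print(cam,n,round(r['confidence'],2),np.round(r['location'],1),at_z(cam,r['location'],z).round(4))
    for n in ['cover','trough']:
        for r in ctrl.cut_out(cam,n)[:2]:
            c=cloud(cam,r['pixels'],d)
            zz=c[:,2]; 
            if n=='cover': c=c[abs(zz-.058)<.008]
            else: c=c[abs(zz-.05)<.02]
            if len(c)<50: print(n,'few',np.median(zz));continue
            rect=cv2.minAreaRect((c[:,:2]*1000).astype(np.float32))
            print(cam,n,round(r['confidence'],2),len(c),np.median(c,0).round(4),rect,np.round(np.median(zz),4))
E
```

```text
scene cover 0.6 [333.7 153.1] [[ 0.5086 -0.0284  0.04  ]]
scene trough 0.71 [366.6 163.1] [[0.5263 0.0513 0.    ]]
scene catch_pivot 0.84 [432.  150.5] [[0.5655 0.1905 0.061 ]]
scene catch_pivot 0.65 [377.4 225.5] [[0.722  0.0097 0.061 ]]
scene catch_post 0.68 [433.7 128.6] [[0.517  0.2096 0.078 ]]
scene bottle 0.69 [318.5 221.4] [[ 0.6561 -0.098   0.    ]]
scene dish 0.62 [379.5 227.4] [[0.7    0.0298 0.    ]]
scene tripod 0.56 [450.7 242.9] [[0.7705 0.1704 0.    ]]
scene seat 0.62 [389.4 158.5] [[0.5466 0.0978 0.032 ]]
cover few 0.01831610464003225
scene cover 0.64 4294 [ 0.5207 -0.0361  0.0584] ((509.35589599609375, -34.00952911376953), (140.02882385253906, 202.70480346679688), 75.39590454101562) 0.0584
scene trough 0.9 4392 [0.6004 0.1256 0.043 ] ((529.7399291992188, 48.60064697265625), (348.64141845703125, 230.10707092285156), 75.1868667602539) 0.0328
side cover 0.73 [344.5 188.9] [[ 0.6935 -0.0091  0.04  ]]
side cover 0.72 [396.1 332.2] [[ 0.7117 -0.4533  0.04  ]]
side trough 0.62 [281.6 188.8] [[0.5286 0.0577 0.    ]]
side catch_pivot 0.75 [287.6 136.9] [[0.5682 0.208  0.061 ]]
side catch_pivot 0.63 [268.9 133.3] [[0.5156 0.2335 0.061 ]]
side catch_post 0.56 [270.7 133.5] [[0.5192 0.211  0.078 ]]
side bottle 0.82 [338.9 221.3] [[ 0.6634 -0.0871  0.    ]]
side bottle 0.73 [342.7 189.1] [[0.699  0.0287 0.    ]]
side dish 0.83 [343.7 190.1] [[0.701  0.0244 0.    ]]
side dish 0.48 [287.7 166.9] [[0.5582 0.1443 0.    ]]
side tripod 0.73 [268.7 135.9] [[0.519 0.295 0.   ]]
side tripod 0.64 [357.  155.6] [[0.7722 0.1605 0.    ]]
side seat 0.67 [287.3 168.5] [[0.5522 0.1041 0.032 ]]
cover few 0.01920363722007845
side cover 0.6 3113 [ 0.5121 -0.042   0.0587] ((511.5814514160156, -35.67393493652344), (146.478759765625, 203.56800842285156), 75.95771026611328) 0.0586
side trough 0.83 2773 [0.5606 0.1106 0.0441] ((534.0943603515625, 47.25691223144531), (355.0891418457031, 225.82997131347656), 75.36238861083984) 0.0303
```

```bash
python3 -c "
import cv2
a=cv2.imread('pics/scene0.png')[95:275,270:510];cv2.imwrite('pics/c1.png',cv2.resize(a,None,fx=3.3,fy=3.3,interpolation=2))"
```

```text
(no output)
```

View pics/c1.png

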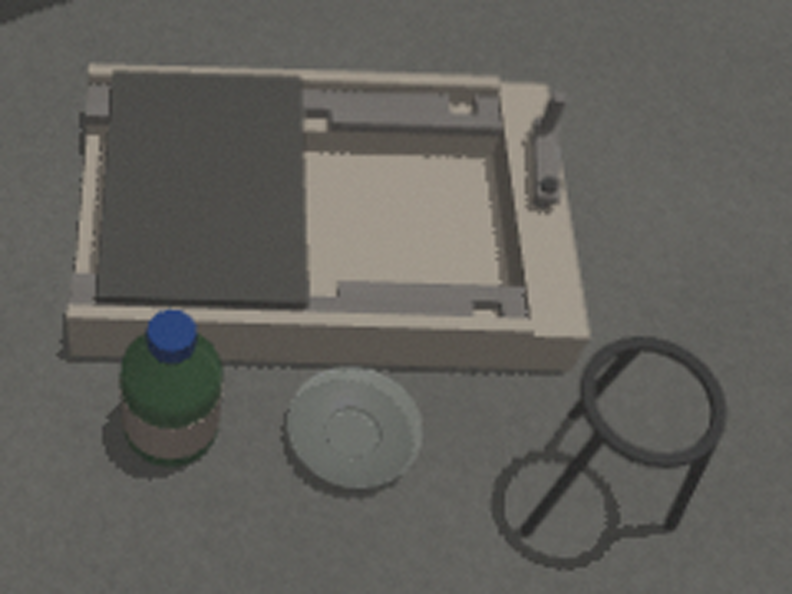

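The crop confirms the grey board on the rails, with the catch at about 0 rad and its post (432,127) towards the robot. From both cameras:
- Trough origin is about (0.529, 0.048), and its +x heads at about 75.4°.
- The cover's x in the trough frame is about -84 mm, so there is about 139 mm of travel.

The sizes fit: 140x203 mm and top at 58 mm. First I turn the tool so the jaws lie across the trough.

```bash
python3 -m pendant '{"slide":[[0,0,0],[0,0,0],[0,0,0],[0,0,0],[0,0,0],[0,0,0],[0,0,0]],"angular":[[0,0,-0.1735],[0,0,-0.1735],[0,0,-0.1735],[0,0,-0.1735],[0,0,-0.1735],[0,0,-0.1735],[0,0,0]],"grip":[0,0,0,0,0,0,0]}'
cat >> h.py <<'E'
A=np.radians(75.4);U=np.array([np.cos(A),np.sin(A),0]);V=np.array([-U[1],U[0],0]);O=np.array([.529,.048,0])
def tf(x,y,z): return O+x*U+y*V+np.array([0,0,z])
def inT(p): p=np.asarray(p)-O; return np.r_[p@U,p@V,p[2]]
def need(P):
    s=ctrl.observe();R=np.array(s['tool_rot']);p=np.array(s['eef_pos'])
    print('t',s['time'],'trough',inT(p).round(4),'shift cm',(100*R.T@(np.array(P)-p)).round(2),'yawerr',np.round(np.arctan2(R[1,0],R[0,0])-(A-np.pi/2),4),'zdir',R[:,2].round(4),'F',np.round(s['wrist_force'],1),'q',np.round(s['qpos'],2))
E
python3 -c "
from h import *
need(tf(-.195,0,.205))"
```

```text
time: 2.12
eef_pos: [0.1487, -0.5295, 0.2055]
tool_rot: [[0.967, -0.254, 0.0], [-0.254, -0.967, -0.0], [0.0, 0.0, -1.0]]
wrist_force: [-0.2, -0.1, -0.0]
width: 1.002
t 2.125 trough [-0.6547  0.2224  0.2055] shift cm [ 2.214e+01 -4.602e+01  4.000e-02] yawerr -0.0023 zdir [ 0. -0. -1.] F [-0.2 -0.1 -0. ] q [-1.36  0.3   1.52  0.    1.32 -1.11]
```

```bash
python3 -m pendant '{"slide":[[2.2,-4.6,0],[2.2,-4.6,0],[2.2,-4.6,0],[2.2,-4.6,0],[2.2,-4.6,0],[2.2,-4.6,0],[2.2,-4.6,0],[2.2,-4.6,0],[2.2,-4.6,0],[2.2,-4.6,0]],"angular":[[0,0,0],[0,0,0],[0,0,0],[0,0,0],[0,0,0],[0,0,0],[0,0,0],[0,0,0],[0,0,0],[0,0,0]],"grip":[0,0,0,0,0,0,0,0,0,0]}'
python3 - <<'E'
from h import *
p,d=ctrl.capture('wrist');cv2.imwrite('pics/w1.png',p[:,:,::-1])
need(tf(-.185,0,.04))
for n,z in [('cover',.04),('seat',.032),('trough',0),('catch_pivot',.061),('catch_post',.078),('bottle',0)]:
    for r in ctrl.place_of('wrist',n)[:2]:
        q=at_z('wrist',r['location'],z)[0];print(n,round(r['confidence'],2),np.round(r['location'],1),q.round(4),inT(q).round(4))
for r in ctrl.cut_out('wrist','cover')[:1]:
    c=cloud('wrist',r['pixels'],d);print(np.median(c,0));c=c[abs(c[:,2]-.058)<.006]
    print(len(c),cv2.minAreaRect((c[:,:2]*1000).astype(np.float32)))
E
```

```text
time: 3.38
eef_pos: [0.479, -0.1387, 0.2056]
tool_rot: [[0.966, -0.258, 0.0], [-0.258, -0.966, -0.0], [0.0, 0.0, -1.0]]
wrist_force: [0.8, -1.2, 0.2]
width: 1.0
t 3.425 trough [-1.893e-01 -1.000e-04  2.055e-01] shift cm [-0.03 -0.41 16.55] yawerr -0.0039 zdir [ 0.0011  0.001  -1.    ] F [1.3 2.8 0.1] q [-0.35  0.19  1.66  0.    1.29 -0.09]
cover 0.85 [318.3  79.7] [ 0.5077 -0.0323  0.04  ] [-0.083   0.0004  0.04  ]
bottle 0.86 [465.   98.3] [ 0.6602 -0.0946  0.    ] [-0.1049 -0.1629  0.    ]
[ 0.5077206  -0.03275285  0.05841219]
32156 ((507.0293884277344, -38.380859375), (133.43539428710938, 200.76980590820312), 75.11779022216797)
```

View pics/w1.png

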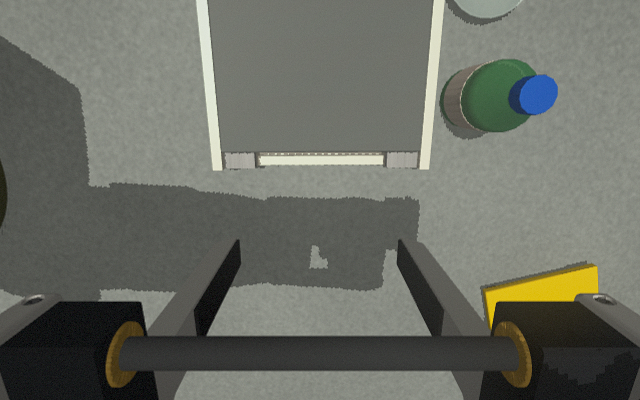

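The wrist picture shows the board's trailing edge at row 152 and the fingers centred on it (columns 240 to 400). The gap between the rails runs from about 258 to 385, and the bottle is well clear at (500,95). The cover reads (-83, 0) in the trough frame, which agrees. I go down behind the board.

```bash
python3 -m pendant '{"slide":[[0,0,3],[0,0,3],[0,0,3],[0,0,3],[0,0,3],[0,0,1.5],[0,0,0],[0,0,0]],"angular":[[0,0,0],[0,0,0],[0,0,0],[0,0,0],[0,0,0],[0,0,0],[0,0,0],[0,0,0]],"grip":[0,0,0,0,0,0,0,0]}'
python3 -c "
from h import *
need(tf(-.165,0,.04))"
```

```text
time: 4.78
eef_pos: [0.4785, -0.1406, 0.0415]
tool_rot: [[0.967, -0.254, 0.001], [-0.254, -0.967, -0.001], [0.002, 0.0, -1.0]]
wrist_force: [-0.5, -0.8, 0.5]
width: 1.0
t 4.775 trough [-0.1952  0.0013  0.0415] shift cm [ 0.12 -3.02  0.15] yawerr -0.0016 zdir [ 1.5e-03 -6.0e-04 -1.0e+00] F [-0.5 -0.8  0.5] q [-0.36  0.39  1.82 -0.    0.93 -0.1 ]
```

```bash
python3 -m pendant '{"slide":[[0.1,-1,0],[0,-1,0],[0,-0.8,0],[0,-0.8,0],[0,-0.8,0],[0,-0.8,0],[0,-1,0],[0,-1,0],[0,-1,0],[0,-1,0]],"angular":[[0,0,0],[0,0,0],[0,0,0],[0,0,0],[0,0,0],[0,0,0],[0,0,0],[0,0,0],[0,0,0],[0,0,0]],"grip":[0,0,0,0,0,0,0,0,0,0]}'
python3 - <<'E'
from h import *
need(tf(-.023,0,.04))
for c in ['scene','side']:
    p,d=ctrl.capture(c)
    if c=='scene': cv2.imwrite('pics/s2.png',cv2.resize(p[80:260,250:510,::-1],None,fx=3,fy=3))
    for r in ctrl.place_of(c,'cover')[:2]:
        print(c,r['confidence'],inT(at_z(c,r['location'],.04)[0]).round(4))
E
```

```text
time: 6.02
eef_pos: [0.5025, -0.051, 0.0406]
tool_rot: [[0.967, -0.253, 0.0], [-0.253, -0.967, -0.0], [0.0, 0.0, -1.0]]
wrist_force: [-1.3, -4.2, 4.0]
width: 1.001
t 6.025 trough [-0.1025  0.0007  0.0406] shift cm [ 0.06 -7.95  0.06] yawerr -0.0012 zdir [ 2.e-04 -3.e-04 -1.e+00] F [-1.3 -4.2  4. ] q [-0.17  0.41  1.8  -0.    0.93  0.08]
scene 0.94 [-0.0244 -0.009   0.04  ]
scene 0.76 [-0.4017 -0.3126  0.04  ]
side 0.96 [-0.0058 -0.0164  0.04  ]
side 0.83 [-0.4337 -0.2998  0.04  ]
```

View pics/s2.png

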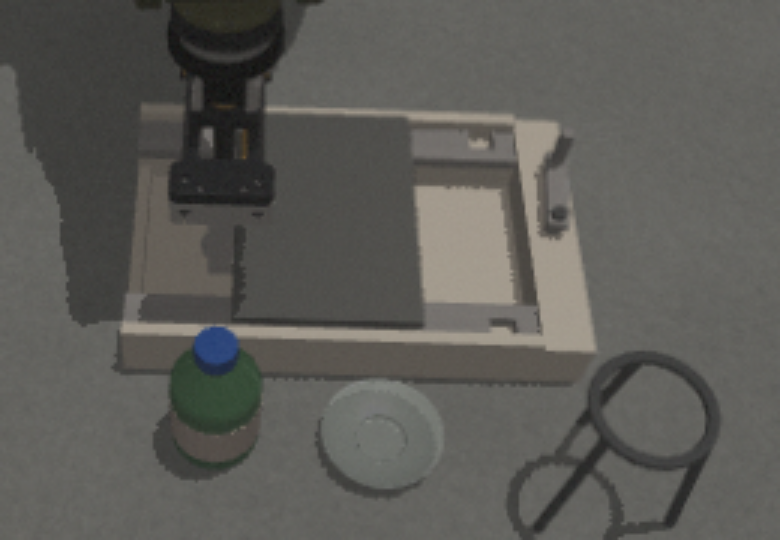

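The board is sliding squarely at about 4.4 N, with its leading edge near crop column 415. I keep pushing.

```bash
python3 -m pendant '{"slide":[[0,-0.8,0],[0,-0.8,0],[0,-0.8,0],[0,-0.8,0],[0,-0.8,0],[0,-0.6,0],[0,-0.5,0],[0,-0.4,0]],"angular":[[0,0,0],[0,0,0],[0,0,0],[0,0,0],[0,0,0],[0,0,0],[0,0,0],[0,0,0]],"grip":[0,0,0,0,0,0,0,0]}'
python3 -c "
from h import *
need(tf(-.023,0,.04))"
```

```text
time: 7.22
eef_pos: [0.5163, 0.002, 0.0404]
tool_rot: [[0.967, -0.253, -0.0], [-0.253, -0.967, -0.0], [-0.0, 0.0, -1.0]]
wrist_force: [-0.7, -1.7, -0.4]
width: 1.001
t 7.225 trough [-0.0477  0.0007  0.0404] shift cm [ 0.07 -2.47  0.04] yawerr -0.0011 zdir [-0. -0. -1.] F [-0.7 -1.7 -0.4] q [-0.07  0.43  1.77 -0.    0.94  0.19]
```

```bash
python3 -m pendant '{"slide":[[0,-0.4,0],[0,-0.3,0],[0,-0.3,0]],"angular":[[0,0,0],[0,0,0],[0,0,0]],"grip":[0,0,0]}'
python3 -c "
from h import *
need(tf(-.023,0,.04))
p,d=ctrl.capture('side')
for r in ctrl.cut_out('side','cover')[:3]:
    c=cloud('side',r['pixels'],d);print(r['confidence'],[inT(np.median(c,0)).round(4)])"
```

```text
time: 7.6
eef_pos: [0.5188, 0.0116, 0.0405]
tool_rot: [[0.967, -0.253, -0.0], [-0.253, -0.967, -0.0], [-0.0, 0.0, -1.0]]
wrist_force: [-0.2, -1.9, -1.1]
width: 1.0
t 7.6 trough [-0.0378  0.0007  0.0405] shift cm [ 0.07 -1.48  0.05] yawerr -0.0012 zdir [-0. -0. -1.] F [-0.2 -1.9 -1.1] q [-0.05  0.43  1.76 -0.    0.95  0.21]
0.91 [array([-0.4271, -0.3068,  0.0193])]
0.57 [array([ 0.0049, -0.0102,  0.0589])]
0.43 [array([-0.1246, -0.1696,  0.0744])]
```

```bash
python3 -m pendant '{"slide":[[0,-0.3,0],[0,-0.2,0],[0,-0.2,0]],"angular":[[0,0,0],[0,0,0],[0,0,0]],"grip":[0,0,0]}'
python3 -c "
from h import *
need(tf(-.023,0,.04))"
python3 -m pendant '{"slide":[[0,-0.2,0],[0,-0.2,0],[0,-0.2,0]],"angular":[[0,0,0],[0,0,0],[0,0,0]],"grip":[0,0,0]}'
python3 -c "
from h import *
need(tf(-.023,0,.04))"
```

```text
time: 8.07
eef_pos: [0.5206, 0.0182, 0.0405]
tool_rot: [[0.967, -0.253, 0.0], [-0.253, -0.967, -0.0], [0.0, 0.0, -1.0]]
wrist_force: [-0.9, -2.9, -0.7]
width: 0.999
t 8.075 trough [-0.0309  0.0006  0.0405] shift cm [ 0.06 -0.79  0.05] yawerr -0.0012 zdir [ 1.e-04 -1.e-04 -1.e+00] F [-0.9 -2.9 -0.7] q [-0.04  0.44  1.76 -0.    0.95  0.22]
time: 8.45
eef_pos: [0.5221, 0.0241, 0.0405]
tool_rot: [[0.967, -0.253, 0.0], [-0.253, -0.967, -0.0], [0.0, 0.0, -1.0]]
wrist_force: [-0.3, -3.4, 1.0]
width: 1.002
t 8.45 trough [-0.0249  0.0007  0.0405] shift cm [ 0.07 -0.19  0.05] yawerr -0.0012 zdir [ 0.e+00 -1.e-04 -1.e+00] F [-0.3 -3.4  1. ] q [-0.02  0.44  1.75 -0.    0.95  0.23]
```

Run:
```python
from h import *
for c in ['scene','side']:
    p,d=ctrl.capture(c)
    cv2.imwrite(f'pics/{c}3.png',cv2.resize(p[80:260,200:460,::-1] if c=='side' else p[80:260,250:510,::-1],None,fx=3,fy=3))
    # sample board top: trough y -0.06, x 0..0.1 depth
    for x in (.01,.04,.08,.1,.11,.115,.12,.13):
        uv=proj(c,tf(x,-.07,.05))[0].round().astype(int)
        pc=cloud(c,np.pad(np.ones((1,1),bool),((uv[1],399-uv[1]),(uv[0],639-uv[0]))),d)
        print(c,x,inT(pc[0]).round(4) if len(pc) else None)
```

```text
scene 0.01 [ 0.0089 -0.0708  0.0503]
scene 0.04 [ 0.0403 -0.0694  0.0498]
scene 0.08 [ 0.08   -0.0718  0.0515]
scene 0.1 [ 0.101  -0.0692  0.0488]
scene 0.11 [ 0.1093 -0.0705  0.0512]
scene 0.115 [ 0.1138 -0.0703  0.0511]
scene 0.12 [ 0.1207 -0.0697  0.0507]
scene 0.13 [ 0.1361 -0.0561  0.031 ]
side 0.01 [ 0.0053 -0.0694  0.0533]
side 0.04 [-0.0567 -0.077   0.1429]
side 0.08 [-0.0607 -0.0821  0.1779]
side 0.1 [-0.0427 -0.0806  0.1781]
side 0.11 [-0.0369 -0.0801  0.1797]
side 0.115 [-0.0282 -0.0819  0.1788]
side 0.12 [-0.0301 -0.082   0.1838]
side 0.13 [-0.0241 -0.0815  0.1852]
```

View pics/scene3.png

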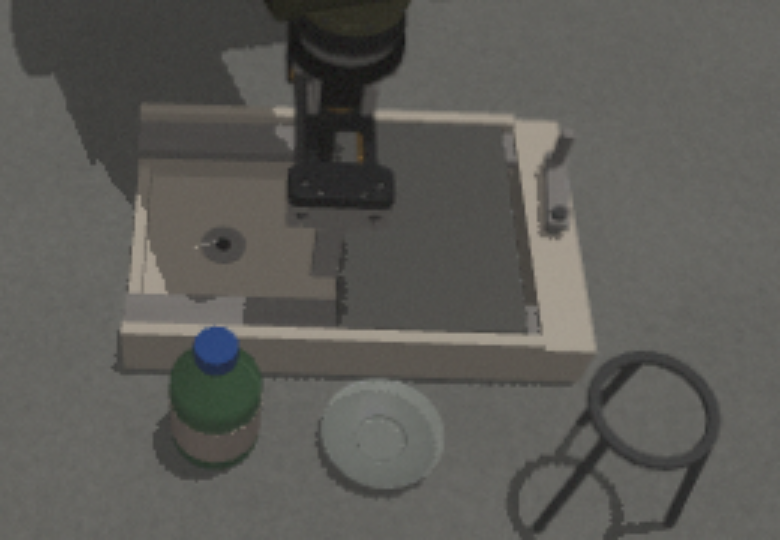

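The board has dropped: its top reads 50 to 51 mm along its whole length (it was 58), with the leading edge near 122 mm in the trough frame. The catch is untouched at crop (555,180). I back off, rise, close the gripper and move on for a closer look at the catch.

```bash
python3 -m pendant '{"slide":[[0,1,0],[0,2,0],[0,0,-3],[0,0,-4],[0,0,-4],[0,-4,-3],[0,-4,0],[0,-4,0],[0,0,0]],"angular":[[0,0,0],[0,0,0],[0,0,0],[0,0,0],[0,0,0],[0,0,0],[0,0,0],[0,0,0],[0,0,0]],"grip":[0,0,1,1,1,1,1,1,1]}'
python3 - <<'E'
from h import *
for c in ['scene','side','wrist']:
    p,d=ctrl.capture(c);cv2.imwrite(f'pics/{c}4.png',p[:,:,::-1])
    for n,z in [('cover',.032),('catch_pivot',.061),('catch_post',.078)]:
        for r in ctrl.place_of(c,n)[:2]:
            q=at_z(c,r['location'],z)[0];print(c,n,round(r['confidence'],2),np.round(r['location'],1),inT(q).round(4))
    for r in ctrl.cut_out(c,'cover')[:2]:
        k=cloud(c,r['pixels'],d);k=k[abs(k[:,2]-.052)<.006]
        if len(k)>100: print(c,'cover',inT(np.median(k,0)).round(4))
need(tf(.19,.05,.15))
E
```

```text
time: 9.68
eef_pos: [0.5449, 0.1126, 0.1802]
tool_rot: [[0.968, -0.251, -0.0], [-0.251, -0.968, 0.0], [-0.0, -0.0, -1.0]]
wrist_force: [-0.4, -0.2, -0.2]
width: 0.29
scene cover 0.68 [167.6 276.8] [-0.4048 -0.3113  0.032 ]
scene cover 0.62 [391.  158.2] [ 0.0565 -0.0035  0.032 ]
scene catch_pivot 0.86 [436.1 151.9] [ 0.1561 -0.0031  0.061 ]
scene cover [ 0.0539 -0.0122  0.0505]
side cover 0.9 [289.2 169.4] [ 0.0569 -0.0141  0.032 ]
side cover 0.7 [392.6 330.7] [-0.4315 -0.2967  0.032 ]
side catch_pivot 0.62 [286.6 135.1] [0.1727 0.0063 0.061 ]
side catch_post 0.5 [269.5 132.8] [0.1582 0.0546 0.078 ]
side cover [ 0.0483 -0.0071  0.051 ]
wrist cover 0.75 [318.6 201. ] [0.0532 0.     0.032 ]
wrist catch_pivot 0.55 [322.3  95.7] [ 0.1571 -0.0033  0.061 ]
wrist catch_post 0.59 [250.5  87.1] [0.1634 0.0554 0.078 ]
wrist cover [ 0.0669 -0.0044  0.0503]
t 10.425 trough [0.065  0.0006 0.1805] shift cm [ -4.96 -12.5    3.05] yawerr -0.0012 zdir [ 0.  0. -1.] F [-0.7 -0.4  0.2] q [0.14 0.33 1.54 0.   1.27 0.39]
```

View pics/wrist4.png

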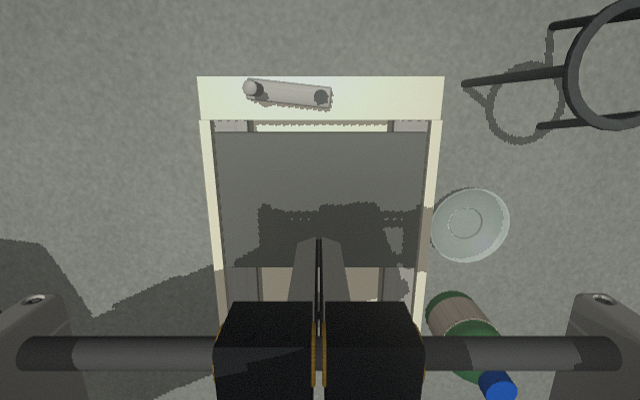

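The wrist picture shows the board flat between the rails. The catch post is at (250,88) and the pivot at (322,96). The catch is at about -0.1 rad, with the post near (162, 55) mm in the trough frame and the cover's x at about 53 to 56 mm. I move beyond the post on the +x side and come down beside it.

```bash
python3 -m pendant '{"slide":[[-1.4,-3.2,0],[-1.4,-3.2,0],[-1.4,-3.2,0],[-1.4,-3.4,0],[0,0,0],[0,0,4],[0,0,4],[0,0,3.2],[0,0,0]],"angular":[[0,0,0],[0,0,0],[0,0,0],[0,0,0],[0,0,0],[0,0,0],[0,0,0],[0,0,0],[0,0,0]],"grip":[1,1,1,1,1,1,1,1,1]}'
python3 - <<'E'
from h import *
need(tf(.178,.055,.068))
p,d=ctrl.capture('wrist');cv2.imwrite('pics/wrist5.png',p[:,:,::-1])
p,d=ctrl.capture('scene');cv2.imwrite('pics/scene5.png',cv2.resize(p[80:260,250:510,::-1],None,fx=3,fy=3))
E
```

```text
time: 11.55
eef_pos: [0.5227, 0.2498, 0.0666]
tool_rot: [[0.967, -0.254, -0.004], [-0.254, -0.967, -0.002], [-0.003, 0.003, -1.0]]
wrist_force: [0.6, 0.2, 0.2]
width: 0.006
t 11.55 trough [0.1937 0.057  0.0666] shift cm [ 0.2   1.57 -0.13] yawerr -0.0018 zdir [-0.0038 -0.0016 -1.    ] F [0.6 0.2 0.2] q [ 0.38  0.51  1.57 -0.    1.07  0.64]
```

View pics/scene5.png

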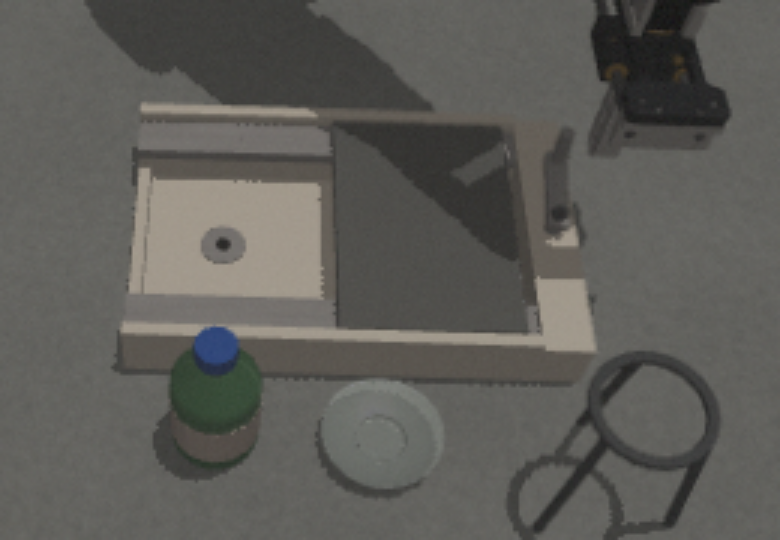

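View pics/wrist5.png

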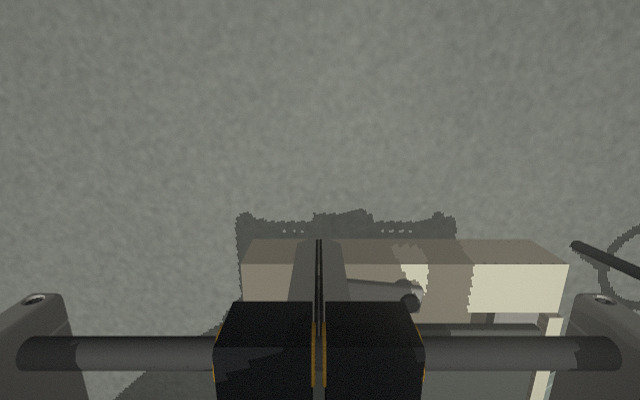

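The fingertips are beside the post on its +x side, at (194,57) mm and 67 mm high. I push it to 0 rad and then start round the arc, turning the tool with it.

```bash
python3 -m pendant '{"slide":[[0.1,0.8,0],[0.1,0.8,0],[0,0.7,0],[-0.15,0.84,0],[-0.15,0.84,0],[-0.15,0.84,0],[-0.15,0.84,0]],"angular":[[0,0,0],[0,0,0],[0,0,0],[0,0,-0.15],[0,0,-0.15],[0,0,-0.15],[0,0,-0.15]],"grip":[1,1,1,1,1,1,1]}'
python3 - <<'E'
from h import *
th=.6
need(tf(.157-.055*np.sin(th)+.014*np.cos(th),.055*np.cos(th)+.014*np.sin(th),.067))
p,d=ctrl.capture('scene');cv2.imwrite('pics/scene6.png',cv2.resize(p[80:260,250:510,::-1],None,fx=3,fy=3))
E
```

```text
time: 12.52
eef_pos: [0.5124, 0.1948, 0.0687]
tool_rot: [[0.94, 0.342, -0.0], [0.342, -0.94, 0.0], [-0.0, -0.0, -1.0]]
wrist_force: [-0.8, 1.2, 0.3]
width: 0.005
t 12.525 trough [0.1379 0.053  0.0687] shift cm [-0.05  0.02  0.17] yawerr 0.6037 zdir [-1.e-04  2.e-04 -1.e+00] F [-0.8  1.2  0.3] q [ 0.3   0.45  1.66  0.    1.03 -0.05]
```

View pics/scene6.png

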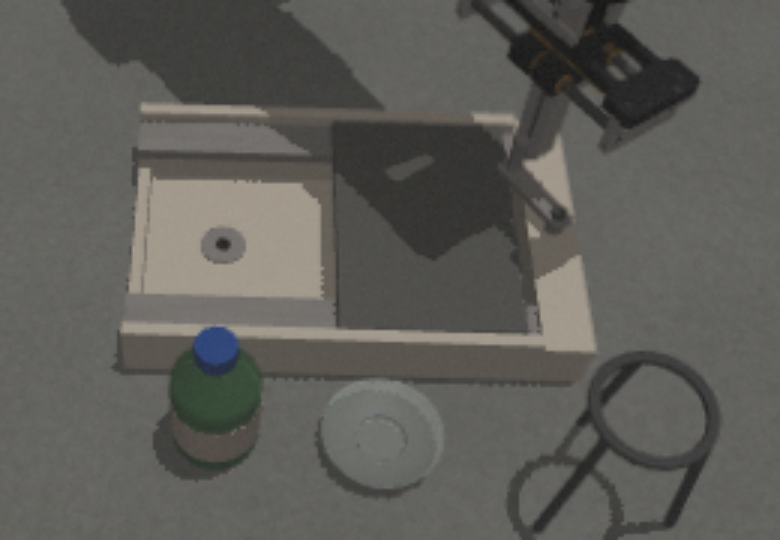

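It tracks within 1 mm, and the catch is now at about 0.6 rad over the board. I continue to about 1.5.

```bash
python3 -m pendant '{"slide":[[-0.15,0.84,0],[-0.15,0.84,0],[-0.15,0.84,0],[-0.15,0.84,0],[-0.15,0.84,0],[-0.12,0.7,0],[0,0,0]],"angular":[[0,0,-0.15],[0,0,-0.15],[0,0,-0.15],[0,0,-0.15],[0,0,-0.15],[0,0,-0.12],[0,0,0]],"grip":[1,1,1,1,1,1,1]}'
python3 - <<'E'
from h import *
th=1.47
need(tf(.157-.055*np.sin(th)+.014*np.cos(th),.055*np.cos(th)+.014*np.sin(th),.067))
for c in ['scene','side']:
    p,d=ctrl.capture(c)
    for n,z in [('catch_pivot',.061),('catch_post',.078)]:
        for r in ctrl.place_of(c,n)[:2]:
            q=at_z(c,r['location'],z)[0];print(c,n,round(r['confidence'],2),np.round(r['location'],1),inT(q).round(4))
    if c=='scene': cv2.imwrite('pics/scene7.png',cv2.resize(p[80:260,250:510,::-1],None,fx=3,fy=3))
E
```

```text
time: 13.45
eef_pos: [0.5373, 0.1535, 0.0685]
tool_rot: [[0.352, 0.936, 0.0], [0.936, -0.352, 0.0], [0.0, 0.0, -1.0]]
wrist_force: [-0.2, 0.3, 0.0]
width: 0.003
t 13.45 trough [0.1042 0.0185 0.0685] shift cm [-0.06 -0.09  0.15] yawerr 1.4655 zdir [ 2.e-04  0.e+00 -1.e+00] F [-0.2  0.3  0. ] q [ 0.21  0.47  1.63 -0.    1.04 -1.  ]
scene catch_pivot 0.75 [432.8 150.5] [0.1489 0.0006 0.061 ]
scene catch_post 0.87 [410.8 144.6] [0.0945 0.0021 0.078 ]
side catch_pivot 0.57 [288.9 136.1] [ 0.1687 -0.001   0.061 ]
side catch_post 0.52 [284.6 148.1] [0.0947 0.0024 0.078 ]
```

View pics/scene7.png

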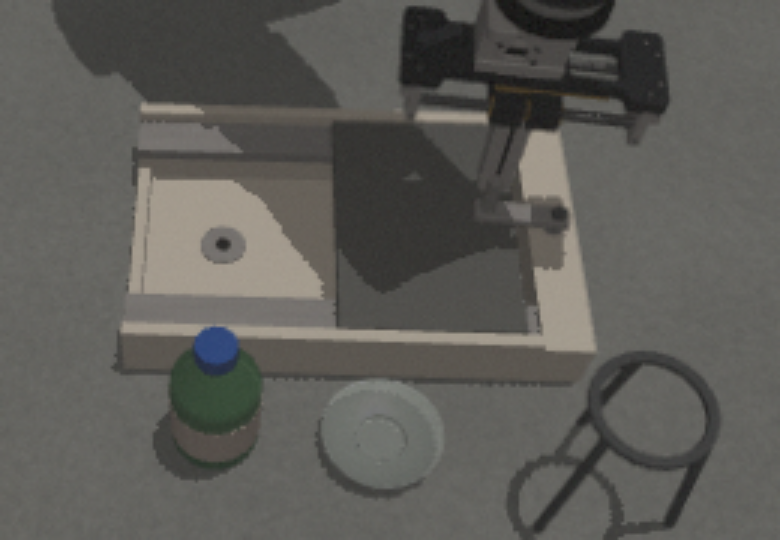

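The catch points almost straight back, at about 1.5 rad. I give it a small final nudge, then draw straight back, rise and step aside.

```bash
python3 -m pendant '{"slide":[[0,0.2,0],[0,0.1,0],[0,0,0]],"angular":[[0,0,0],[0,0,0],[0,0,0]],"grip":[1,1,1]}'
python3 -m pendant '{"slide":[[0,-1,0],[0,-2,0],[0,0,-4],[0,0,-5],[0,-5,-5],[0,-6,0],[0,-3,0],[0,0,0]],"angular":[[0,0,0],[0,0,0],[0,0,0],[0,0,0],[0,0,0],[0,0,0],[0,0,0],[0,0,0]],"grip":[1,1,1,1,1,1,1,1]}'
python3 - <<'E'
from h import *
for c in ['scene','side']:
    p,d=ctrl.capture(c)
    for n,z in [('catch_pivot',.061),('catch_post',.078),('cover',.032),('bottle',0),('dish',0),('tripod',0)]:
        for r in ctrl.place_of(c,n)[:2]:
            q=at_z(c,r['location'],z)[0];print(c,n,round(r['confidence'],2),np.round(r['location'],1),inT(q).round(4),q.round(3))
    cv2.imwrite(f'pics/{c}8.png',cv2.resize(p[80:260,250:510,::-1] if c=='scene' else p[80:260,170:430,::-1],None,fx=3,fy=3))
    for r in ctrl.cut_out(c,'cover')[:2]:
        k=cloud(c,r['pixels'],d);k=k[abs(k[:,2]-.052)<.006]
        if len(k)>500:
            k=np.array([inT(q) for q in k]);co=np.linalg.lstsq(np.c_[k[:,:2],np.ones(len(k))],k[:,2],rcond=None)[0]
            print('x range',np.percentile(k[:,0],[1,99]),'plane',co.round(4),'zmed',np.median(k[:,2]))
E
```

```text
time: 14.12
eef_pos: [0.5401, 0.1527, 0.0684]
tool_rot: [[0.35, 0.937, 0.0], [0.937, -0.35, 0.0], [0.0, 0.0, -1.0]]
wrist_force: [-0.6, -0.0, 0.1]
width: -0.0
time: 15.12
eef_pos: [0.3845, 0.2108, 0.203]
tool_rot: [[0.347, 0.938, 0.001], [0.938, -0.347, 0.001], [0.001, 0.001, -1.0]]
wrist_force: [0.3, 0.5, 0.6]
width: 0.006
scene catch_pivot 0.67 [435.3 150.2] [0.1549 0.0018 0.061 ] [0.566 0.198 0.061]
scene catch_pivot 0.46 [319.6 224.4] [-0.1058 -0.1978  0.061 ] [ 0.694 -0.104  0.061]
scene catch_post 0.71 [412.  145.7] [ 0.0969 -0.001   0.078 ] [0.554 0.142 0.078]
scene cover 0.88 [166.5 276.5] [-0.4072 -0.3107  0.032 ] [ 0.727 -0.424  0.032]
scene cover 0.69 [389.  155.4] [0.0522 0.0046 0.032 ] [0.538 0.1   0.032]
scene bottle 0.88 [322.3 222.5] [-0.1008 -0.1622  0.    ] [ 0.661 -0.09   0.   ]
scene dish 0.55 [377.6 226. ] [ 0.0215 -0.1668  0.    ] [0.696 0.027 0.   ]
scene tripod 0.58 [449.7 247. ] [ 0.1757 -0.2126  0.    ] [0.779 0.164 0.   ]
x range [-0.01396207  0.12186439] plane [0.0021 0.0031 0.0504] zmed 0.05051196601898189
side catch_pivot 0.85 [288.3 135.9] [0.1695 0.0008 0.061 ] [0.571 0.212 0.061]
side catch_post 0.51 [285.5 148.2] [ 0.0945 -0.0002  0.078 ] [0.553 0.139 0.078]
side cover 0.95 [289.3 170.3] [ 0.0533 -0.0148  0.032 ] [0.557 0.096 0.032]
side cover 0.85 [394.7 329.2] [-0.4274 -0.3014  0.032 ] [ 0.713 -0.442  0.032]
side bottle 0.89 [341.2 223.7] [-0.1047 -0.1706  0.    ] [ 0.668 -0.096  0.   ]
side dish 0.74 [342.2 192.2] [ 0.0119 -0.1685  0.    ] [0.695 0.017 0.   ]
side dish 0.6 [336.4 222.1] [-0.1003 -0.1576  0.    ] [ 0.656 -0.089  0.   ]
x range [-0.01716059  0.12267686] plane [ 0.0032 -0.0003  0.0508] zmed 0.050890498861797195
```

View pics/scene8.png

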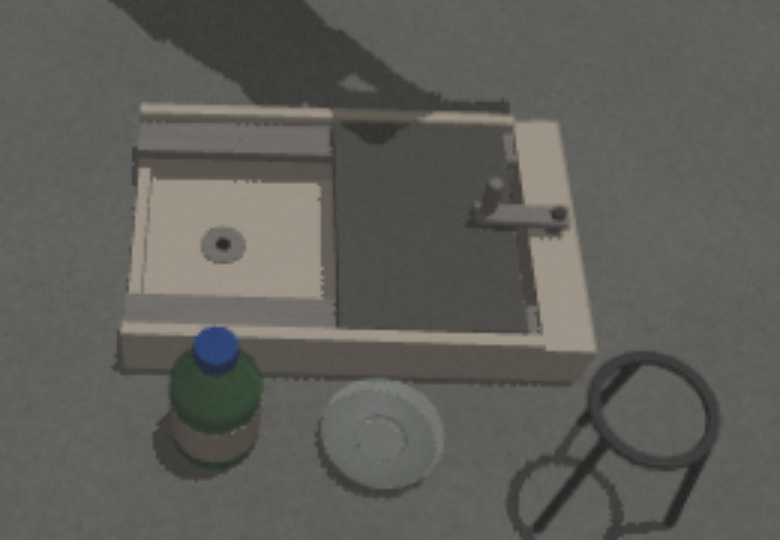

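View pics/side8.png

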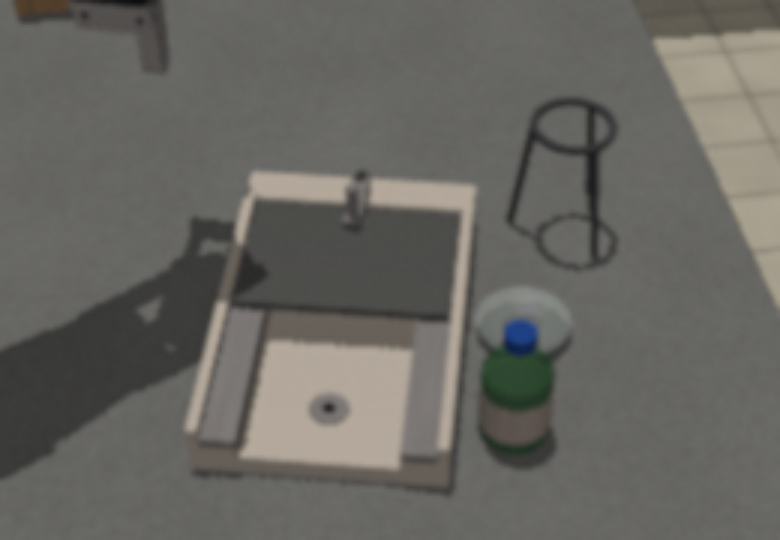

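Both views show the board flat and the catch straight back over it, at scene crop (480 to 560, 215). The bystanders are in place and the arm is clear, so I hand the job in.

```bash
python3 -c "
from workcell import ctrl
print(ctrl.observe()['time'],ctrl.observe()['wrist_force']);print(ctrl.sign_off())"
```

```text
15.925 [ 0.50418927 -0.51613735 -0.83022732]
the job is handed in; nothing more can be done
None
```

I pushed the grey board along the rails with the open fingertips, at about 2 to 5 N, until it dropped into its notches. Then, with the fingers shut, I pushed the catch post round from about -0.1 rad until the catch pointed straight back over the board. I backed the arm off and handed in at 15.9 s; no verdict is reported.

**Board:** in the last pictures its top is 50 to 51 mm high (58 mm before the drop), tilt is under about 0.005 rad, and its x in the trough frame is about 53 mm (seat 55, allowed 48 to 62). I recognised the drop from the depth readings, as no clear force step showed in the samples I took.

**Catch:** the post lies within about 1 mm of the trough's centre line on the board side, so the angle is about 1.55 rad.

**Bystanders:** the bottle, dish and tripod read within about 1 cm of their first positions, which is the scatter of the networks. The side camera missed the tripod in the last check, but the scene camera found it in place.

**Disagreements:** the networks sometimes called the yellow board the cover. The side camera's catch pivot and cover readings were off by 12 to 15 mm, so I went by the scene and wrist cameras and the depth.

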